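Close the phone dock's sliding jaw and let it catch

ROBOT

A 6-joint arm with a two-finger parallel gripper is mounted at the origin on a cart in front of the work surface, level with it; the furniture and walls round the work are solid. World frame = base frame: x ahead of the robot, y to its left, z up, the work surface at z = 0. Lengths are in m, angles in rad, forces in N, time in s.
With the tool pointing down it reaches from about 0.325 to 1 m from the base axis. Payload 5.1 kg.
Tool frame: the origin (TCP) lies midway between the tips of the shut fingers; the grasp point (between the pads) lies 19 mm behind it; z points along the fingers, y is the line along which they close (so a half turn about z gives the same grasp; the last joint's range is limited). The gripper opens to 85 mm and grips with 20 to 120 N. Pads are 22 mm wide; open, the fingers measure 114 mm over their backs; the gripper's body (76 mm by 85 mm) begins 54 mm behind the grasp point. The pads swing forward as they close: fully open they stand 13 mm farther back than shut.
Start: joints at [-1.402, 0.124, 1.65, -0, 1.367, -0.083], TCP at [0.162, -0.629, 0.231] pointing down, gripper open.
Joint ranges: [-2.61, 2.61], [-1.02, 2.33], [0.03, 2.71], [-1.35, 4.49], [0.32, 2.68], [-2.91, 2.91]. Speed limits (rad/s): [2.57, 2.57, 3.14, 3.14, 3.14, 3.14].

INTERFACE

Orientations are given as a rotation vector (axis times angle).
In Python, from cell import r, vision, spotter gives the robot as it stands.
- The arm moves only by the shell command python3 -m creep 'ROWS' [OPENING]. ROWS is JSON, a list of rows, each a list of 4 numbers: the shift along the world's x, y, z in cm, then the turn about the world's z in degrees. A call has 1 to 20 rows; each row is the pose to reach, as a shift and turn from the pose commanded when the call began; what a row does not reach only later rows make up. A row lasts 1/8 s, in which the tool goes at most 62.5 mm and 10.7 degrees, less where a joint would pass 70% of its speed; a pose out of reach is approached as far as the arm can. A call with a gripper value outside its range is refused whole. OPENING is the gripper's target within -1 to 1 (shut at 1, half-way at 0, fully open at -1), set as the call begins (- or left out, the last holds). The fingers move at their own pace and stop on an object; the grip force is fixed at half the most. Time passes only in rows, so rows that repeat a pose let the fingers close. It gives the time, the measured TCP pose, the force, the opening and the grip force at its end, in the units of the state.
- r.observe(): the state, without advancing time (a new reading comes with each control period).
- vision.camera(name): name is "scene" or "top" or "wrist"; returns (picture, depth): 384x512x3 uint8, blue, green, red; 384x512 float32, m along the optical axis (not along the pixel's ray), 0 where there is no reading.
- vision.camera_model(name): a dict with "camera_matrix" (3x3 intrinsics, pixels), "k1" (the pictures are not rectified: a ray, as slopes to the right and down, at radius r is drawn at 1 + k1 r^2 times it, then the intrinsics apply), "position" and "rotation" of the camera in the world. Camera axes: x right, y down, z forward; pixel columns grow to the right and rows downward; lengths in m; the calibration is good to about 2 mm. A picture is of the moment at which its call begins: read the wrist's pose just before it. camera_model takes no time and is no camera call; for the wrist camera it gives the pose at the moment of the call.
- r.close_job(): hands the job in; it is judged then, once.
Trained networks look in the newest picture that a camera, given by its name, has taken for a name from the list of things; names that differ only in an ending like _2 or _b are one class to them, and where a whole thing is asked for, a point or a joint stands for the part that bears it (a point fixed in the world has none). Each returns a list of dicts, best first, with "score" (0 to 1); they miss things now and then, are a little off and sometimes report something else, mostly with a low value. They report only what shows in the picture. A call takes as long as a camera call.
- spotter.look_for(camera, label): "xyz" ([x, y, z] in m, in world coordinates, good to about 4 mm: the middle of the surface that is visible of it).
- spotter.trace(camera, label): "pixels" (384x512 bool, what is visible of it).
- spotter.place_of(camera, label): "xyz" ([x, y, z] in m, in world coordinates, good to about 4 mm: a listed point, or the origin of a listed thing).
The state is a dict: "time_s": time; "qpos": joint angles; "dq": joint speeds; "joint_torque": joint torques, N m; "tool_pos": TCP position; "eef_rot": TCP orientation; "wrist_force": force on the tool from outside, world axes, zero at the start; "ft_torque": the same for the moment, N m; "opening": opening from 0.0 (shut) to 1.0 (fully open); "finger_force": force on a finger pad.
Only numpy, scipy, OpenCV 4.12 (cv2) and the standard library are available. Lean on these libraries where they do the work, as an engineer would, in place of code of your own. Each camera call takes 0.05 s, during which the arm holds its last target. There are 200 camera calls.

TASK

The phone lies loose in the desk dock. Take the red release bar of the sliding jaw, lift it all the way and keep it up while you slide the jaw to push the phone gently until it sits flush against the dock's fixed jaw; then let the bar down and ease the jaw back only as far as it takes for the bar to drop fully into the nearest notch, so that the jaw is caught, and let go. Never squeeze the phone hard, and leave the coffee mug and the calculator alone.

Things in the scene. Friction and masses are not known exactly. Their poses are not given: they have to be found in the camera images.
- dock: Grey phone dock, fixed to the desk: flat bed 150 (its x) by 305 mm (its y), top 14 mm above the desk. Origin at the centre of its underside, z up. The jaw slides along its y; the fixed jaw is at its +y end. A toothed strip lies in a slot along the middle of the bed: notches 8 mm wide, teeth 4 mm wide and 7.5 mm high.
- slot_mid (a point): Middle of the strip's slot in the bed, at y = -30 mm of the dock, 14 mm above the desk. Notches come every 12 mm along the dock's y, but the strip was fitted with up to 6 mm of play either way, so where its notches lie does not follow from the dock's pose and has to be felt. With the bar resting on a tooth the jaw drags with up to 6 N; caught, it stops dead.
- fixed_face (a point): Middle of the fixed jaw's padded face, at y = +135 mm of the dock, 22 mm above the desk; the face looks to the dock's -y. The fixed jaw rises to 32 mm and is 100 mm wide. Two posts on the sliding jaw, under the bar, reach 38 mm above the desk.
- slide_jaw: Black sliding jaw, 100 mm wide (x), 74 mm long, plate top 26 mm and front 33 mm above the desk. Origin in the plane of its padded face (looks to +y, to the phone), centre line, desk height; axes as the dock's. The face slides from y = -45 to +75 mm of the dock with 1.5 N friction, only while the bar is up or rests on a tooth. Caught, it has 4 to 5 mm of play and no force up to 25 N moves it on.
- bar_grip (a point): Grip point on the red release bar, an upright plate 60 mm wide (dock's x), 10 thick (y), 30 high, 45 mm behind the jaw's face; 11 mm below its top. Height above the desk: 60 mm fully down in a notch, 67 resting on a tooth, 74 at the upper stop, clear of the teeth over 70. A spring presses it down with 6 N (low) to 7.4 N (top). It starts in a notch or on a tooth.
- phone: Phone in a rose case, 156 (its x) by 76 (y) by 10 mm, about 0.19 kg, fragile, lying face up across the bed, its x along the dock's x within 0.1 rad, 17 to 45 mm short of the fixed jaw. Origin at the centre of its underside. Flush against the fixed jaw its centre is at y = +97 mm of the dock, 14 mm above the desk.
- coffee_mug: Speckled mug, 83 mm across, 95 mm high, standing on the desk at the left of the dock; bystander. Origin at its underside.
- calculator: Dark calculator, 118 x 72 x 15 mm, lying on the desk at the right of the dock; bystander. Origin at the centre of its underside.

How it is judged:
By the outcome, as a careful person would: the job done as asked, in the order asked, and still so for the second after the job is handed in, with the robot touching nothing.
It also fails if it takes over 58 s, if anything falls off the work surface, if the arm or the gripper's body presses on something with over 40 N, if the wrist force passes 120 N, or if a joint passes its speed limit or range.

## Working session

There is one attempt and no reset: what is moved stays moved. The work goes in short steps, Python scripts to look and compute and a shell command to move; the robot and the scene stay as the last step left them, time stands still between calls to the robot, and variables do not carry over. Pictures are saved under pics/ and viewed, at most 10 in all, crops included, and the job is handed in when it is done.

```bash
mkdir -p pics; ls
cat > h.py <<'E'
import numpy as np, cv2
from cell import r, vision, spotter
def pts(cam,d):
    m=vision.camera_model(cam);K=np.array(m["camera_matrix"]);k1=m["k1"]
    v,u=np.mgrid[:384,:512]
    x=(u-K[0,2])/K[0,0];y=(v-K[1,2])/K[1,1];a,b=x.copy(),y.copy()
    for _ in range(15):
        s=1+k1*(a*a+b*b);a=x/s;b=y/s
    P=np.stack([a*d,b*d,d],-1)
    R=np.array(m["rotation"])
    if R.shape!=(3,3): R=cv2.Rodrigues(R)[0]
    return P@R.T+np.array(m["position"])
E
python3 - <<'E'
from h import *
s=r.observe();print({k:np.round(s[k],3) for k in s})
for c in ["top","scene"]:
    im,d=vision.camera(c);cv2.imwrite(f"pics/{c}0.png",im);np.save(f"pics/{c}0.npy",pts(c,d))
    for l in ["dock","slide_jaw","bar_grip","phone","fixed_face","slot_mid","coffee_mug","calculator"]:
        print(c,l,[(np.round(o["xyz"],4),round(o["score"],2)) for o in spotter.place_of(c,l)[:2]])
E
```

```text
pics
{'time_s': np.float64(0.0), 'qpos': array([-1.402,  0.125,  1.652,  0.   ,  1.368, -0.083]), 'dq': array([ 0.001,  0.   , -0.001, -0.001,  0.   , -0.001]), 'joint_torque': array([-0.0000e+00, -4.2361e+01, -3.6545e+01, -0.0000e+00,  7.0000e-03,
        0.0000e+00]), 'tool_pos': array([ 0.162, -0.629,  0.23 ]), 'eef_rot': array([-3.115, -0.394,  0.   ]), 'wrist_force': array([-0.276, -0.031, -0.14 ]), 'ft_torque': array([0.005, 0.012, 0.049]), 'finger_force': np.float64(0.0), 'opening': np.float64(1.004)}
top dock [(array([0.5155, 0.0829, 0.0034]), 0.71)]
top slide_jaw [(array([ 0.5155,  0.0494, -0.0039]), 0.89)]
top bar_grip [(array([0.5078, 0.0081, 0.0607]), 0.47)]
top phone [(array([0.525 , 0.1445, 0.0196]), 0.64)]
top fixed_face [(array([0.5308, 0.2111, 0.0227]), 0.64)]
top slot_mid [(array([0.514 , 0.0499, 0.0112]), 0.95)]
top coffee_mug [(array([ 0.4831,  0.3703, -0.0025]), 0.94)]
top calculator [(array([ 0.456 , -0.3613, -0.0008]), 0.96)]
scene dock [(array([0.5156, 0.0809, 0.0031]), 0.97), (array([ 0.4542, -0.3622,  0.0032]), 0.69)]
scene slide_jaw [(array([ 0.5134,  0.0459, -0.002 ]), 0.59)]
scene bar_grip [(array([0.5109, 0.0107, 0.0596]), 0.62)]
scene phone [(array([0.5251, 0.1418, 0.0124]), 0.85)]
scene fixed_face [(array([0.5306, 0.2139, 0.0199]), 0.66), (array([ 0.4526, -0.3662,  0.0016]), 0.25)]
scene slot_mid [(array([0.5165, 0.0492, 0.013 ]), 0.85)]
scene coffee_mug []
scene calculator [(array([ 4.541e-01, -3.648e-01,  2.000e-04]), 0.87), (array([0.5317, 0.2151, 0.0166]), 0.71)]
```

View pics/top0.png

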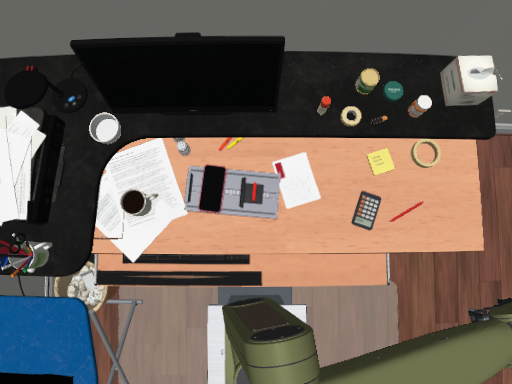

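View pics/scene0.png

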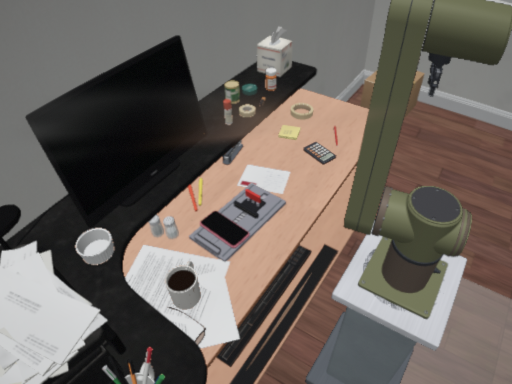

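The top view shows the dock spanning about (185–280, 165–218), with the phone at (212,188), the red bar at (254,190), the mug at (133,202) and the calculator at (367,210). The fixed jaw is towards world +y. Next I'll work out the dock's yaw and approach the bar.

Run:
```python
from h import *
P=np.load("pics/top0.npy");im=cv2.imread("pics/top0.png").astype(int)
vision.camera("top")
def ax(q,n):
    (c,sz,a)=cv2.minAreaRect((q[:,:2]*1000).astype(np.float32));print(n,len(q),np.round(c,1),np.round(sz,1),round(a,1),"z",np.round(np.percentile(q[:,2],[5,50,95]),4))
for l in ["dock","phone","slide_jaw","bar_grip"]:
    o=spotter.trace("top",l)
    if o: ax(P[o[0]["pixels"]],l+str(round(o[0]["score"],2)))
b,g,rr=im[...,0],im[...,1],im[...,2]
m=(rr>120)&(g<60)&(b<70)&(abs(P[...,0]-.51)<.06)&(abs(P[...,1])<.05)&(P[...,2]>.035);ax(P[m],"red")
```

```text
dock0.77 2944 [471.5  83.3] [304.1 250.6] 83.5 z [0.0113 0.0168 0.035 ]
phone0.81 1029 [460.7 122.1] [296.6 119. ] 18.1 z [0.021  0.0259 0.0307]
slide_jaw0.65 498 [448.4  23.9] [ 75.5 217.2] 82.2 z [0.0226 0.0289 0.0721]
red 48 [510.5   7.5] [ 8.8 55.6] 84.7 z [0.0686 0.0717 0.0763]
```

```bash
python3 -m creep '[[3,5,0,-2],[6,11,0,-4],[9,16,-1,-6],[12,22,-2,-8],[15,27,-3,-10],[18,33,-4,-12],[21,38,-5,-14],[24,44,-5,-16],[27,50,-5,-18],[30,55,-5,-20],[33,60,-5,-21],[34.8,63.5,-5,-21],[34.8,63.5,-5,-21],[34.8,63.5,-5,-21]]' -1
python3 - <<'E'
from h import *
im,d=vision.camera("wrist");P=pts("wrist",d);np.save("pics/w1.npy",P);cv2.imwrite("pics/w1.png",im)
s=r.observe();print(s["time_s"],s["tool_pos"],s["eef_rot"],s["wrist_force"])
R=cv2.Rodrigues(np.array(s["eef_rot"]))[0];print("tool y deg",np.degrees(np.arctan2(R[1,1],R[0,1])),"tool z",R[:,2])
for l in ["dock","slide_jaw","bar_grip","phone","fixed_face","slot_mid"]:
    print(l,[(np.round(o["xyz"],4),round(o["score"],2)) for o in spotter.place_of("wrist",l)[:2]])
b,g,rr=[im[...,i].astype(int) for i in range(3)]
m=(rr>110)&(g<70)&(b<80)&(P[...,2]>.055)&(P[...,2]<.085)
q=P[m];print(len(q),cv2.minAreaRect((q[:,:2]*1000).astype(np.float32)),np.percentile(q[:,2],[5,50,95]))
t=q[q[:,2]>np.percentile(q[:,2],60)-.003];print(cv2.minAreaRect((t[:,:2]*1000).astype(np.float32)),len(t))
E
```

```text
time_s: 2.9
tool_pos: [0.5097, 0.0053, 0.1812]
eef_rot: [3.136, -0.179, -0.001]
wrist_force: [0.0, 0.3, -0.4]
opening: 0.999
finger_force: 0.0
2.95 [0.50953848 0.00481211 0.18121792] [ 3.13599814e+00 -1.81232953e-01 -4.87107715e-04] [-0.2351356  -0.32449651  0.29297187]
tool y deg -96.6150176038894 tool z [-3.30507840e-04 -3.43516973e-04 -9.99999886e-01]
dock [(array([0.516 , 0.0777, 0.0012]), 0.83)]
slide_jaw [(array([ 0.5168,  0.0539, -0.0024]), 0.87)]
bar_grip [(array([0.5108, 0.0096, 0.0549]), 0.7), (array([ 0.5187,  0.0793, -0.0054]), 0.5)]
phone [(array([0.5326, 0.145 , 0.0113]), 0.91)]
fixed_face [(array([0.5293, 0.2117, 0.0212]), 0.65)]
slot_mid [(array([0.5197, 0.0484, 0.0093]), 0.59)]
844 ((511.80731201171875, 9.207993507385254), (9.571261405944824, 58.14634704589844), 84.73197937011719) [0.06738539 0.06971661 0.07110555]
((511.80706787109375, 9.163753509521484), (9.502037048339844, 58.14076614379883), 84.54202270507812) 826
```

View pics/w1.png

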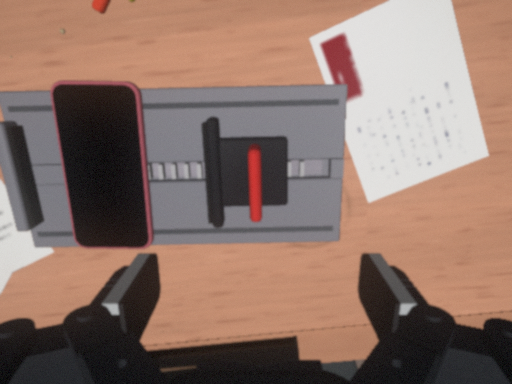

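The wrist view shows the red bar at (255,147–220), the jaw face at about x=207, the phone's rear edge at about x=150, and the fixed jaw at (20,175). The bar's top is at about 70 mm, so it is down in a notch. The bar centre is (0.5118, 0.0092) with its axis at 84.6°. I'll descend on it and grip.

```bash
python3 -m creep '[[0.2,0.4,-3,1],[0.2,0.4,-6,1],[0.2,0.4,-9,1],[0.2,0.4,-11.5,1],[0.2,0.4,-13,1],[0.2,0.4,-13.8,1],[0.2,0.4,-13.8,1],[0.2,0.4,-13.8,1]]' -1 && python3 -m creep '[[0,0,0,0],[0,0,0,0],[0,0,0,0],[0,0,0,0],[0,0,0,0],[0,0,0,0],[0,0,0,0],[0,0,0,0]]' 1
```

```text
time_s: 4.25
tool_pos: [0.5128, 0.0094, 0.0444]
eef_rot: [3.138, -0.153, 0.003]
wrist_force: [-0.5, 0.3, 0.6]
opening: 1.002
finger_force: 0.0
time_s: 5.25
tool_pos: [0.5119, 0.0092, 0.0435]
eef_rot: [3.137, -0.152, -0.0]
wrist_force: [-2.3, -3.6, 3.6]
opening: 0.101
finger_force: 60.0
```

```bash
python3 -m creep '[[0,0,0.4,0],[0,0,0.8,0],[0,0,1.2,0],[0,0,1.2,0],[0,0,1.2,0]]'; python3 -m creep '[[0,0,0.1,0],[0,0,0.2,0],[0,0,0.2,0]]'
```

```text
time_s: 5.88
tool_pos: [0.5118, 0.0097, 0.0548]
eef_rot: [-3.138, 0.153, 0.0]
wrist_force: [3.6, -2.2, -7.7]
opening: 0.107
finger_force: 58.4
time_s: 6.25
tool_pos: [0.5118, 0.0096, 0.0573]
eef_rot: [-3.138, 0.153, 0.0]
wrist_force: [4.2, 0.1, -8.5]
opening: 0.106
finger_force: 58.5
```

```bash
python3 -m creep '[[0,0,0.1,0],[0,0,0.1,0],[0,0,0.1,0]]'
python3 - <<'E'
from h import *
im,d=vision.camera("wrist");P=pts("wrist",d);cv2.imwrite("pics/w2.png",im)
for c in ["wrist","top","scene"]:
  vision.camera(c)
  for l in ["phone","fixed_face","bar_grip","slide_jaw"]:
    print(c,l,[(np.round(o["xyz"],4),round(o["score"],2)) for o in spotter.place_of(c,l)[:1]])
print(r.observe()["wrist_force"],r.observe()["time_s"])
E
```

```text
time_s: 6.62
tool_pos: [0.5117, 0.0097, 0.0577]
eef_rot: [-3.138, 0.153, 0.0]
wrist_force: [4.6, -0.4, -11.0]
opening: 0.104
finger_force: 58.5
wrist phone [(array([0.5321, 0.1433, 0.0121]), 0.89)]
wrist fixed_face []
wrist bar_grip [(array([0.5072, 0.0126, 0.0736]), 0.72)]
wrist slide_jaw [(array([ 0.5135,  0.0552, -0.002 ]), 0.78)]
top phone [(array([0.5268, 0.1408, 0.0167]), 0.69)]
top fixed_face [(array([0.5283, 0.2129, 0.0226]), 0.7)]
top bar_grip []
top slide_jaw [(array([ 0.5163,  0.0541, -0.0019]), 0.69)]
scene phone [(array([0.5265, 0.1447, 0.0145]), 0.76)]
scene fixed_face [(array([0.5292, 0.2148, 0.0205]), 0.86)]
scene bar_grip [(array([0.509 , 0.0082, 0.0718]), 0.5)]
scene slide_jaw [(array([ 0.516 ,  0.052 , -0.0036]), 0.63)]
[  5.44438453  -1.36723422 -11.82008059] 7.425
```

View pics/w2.png

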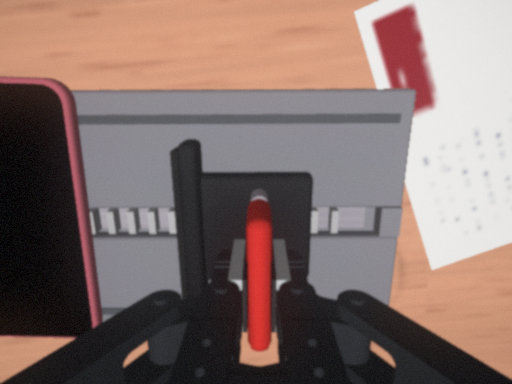

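The wrist view shows the gripped bar at (260,195–345), fully up: the TCP rose 14.2 mm and the stop is loading. The phone's rear edge is at x≈85, clear of the jaw face at x≈180. I'll slide first through the free gap, then gently.

```bash
python3 -m creep '[[0.05,0.3,0,0],[0.1,0.8,0,0],[0.15,1.3,0,0],[0.2,1.8,0,0],[0.25,2.3,0,0],[0.3,2.8,0,0],[0.35,3.3,0,0],[0.4,3.6,0,0],[0.4,3.8,0,0]]'; python3 -m creep '[[0,0.2,0,0],[0,0.4,0,0],[0.05,0.6,0,0],[0.1,0.8,0,0]]'; python3 -m creep '[[0,0.2,0,0],[0,0.4,0,0],[0.05,0.6,0,0],[0.1,0.8,0,0]]'
```

```text
time_s: 8.55
tool_pos: [0.5153, 0.0477, 0.0578]
eef_rot: [3.138, -0.152, -0.002]
wrist_force: [3.3, -1.4, -17.1]
opening: 0.105
finger_force: 58.1
time_s: 9.05
tool_pos: [0.5161, 0.0556, 0.0578]
eef_rot: [3.138, -0.153, -0.003]
wrist_force: [2.1, -2.2, -19.3]
opening: 0.108
finger_force: 58.2
time_s: 9.55
tool_pos: [0.517, 0.0635, 0.0578]
eef_rot: [3.137, -0.153, -0.004]
wrist_force: [-1.6, -3.0, -19.4]
opening: 0.104
finger_force: 58.3
```

```bash
python3 -m creep '[[0,0.2,-0.03,0],[0.05,0.4,-0.06,0],[0.05,0.6,-0.06,0],[0.1,0.8,-0.06,0],[0.1,1,-0.06,0]]'; python3 -m creep '[[0,0.2,0,0],[0.05,0.4,0,0],[0.05,0.6,0,0]]'
python3 - <<'E'
from h import *
im,d=vision.camera("top");P=pts("top",d);cv2.imwrite("pics/t3.png",cv2.resize(im[140:240,160:310],None,fx=5,fy=5))
for c in ["top","scene"]:
  vision.camera(c)
  for l in ["phone","fixed_face","slide_jaw"]:
    print(c,l,[(np.round(o["xyz"],4),round(o["score"],2)) for o in spotter.place_of(c,l)[:1]])
E
```

```text
time_s: 10.18
tool_pos: [0.5181, 0.0738, 0.0577]
eef_rot: [-3.138, 0.153, 0.004]
wrist_force: [-5.7, -1.7, -15.8]
opening: 0.104
finger_force: 59.0
time_s: 10.55
tool_pos: [0.5186, 0.0798, 0.0577]
eef_rot: [-3.138, 0.153, 0.004]
wrist_force: [-5.2, -2.2, -14.8]
opening: 0.105
finger_force: 59.0
top phone [(array([0.5287, 0.1623, 0.0167]), 0.67)]
top fixed_face [(array([0.5313, 0.2133, 0.0231]), 0.82)]
top slide_jaw [(array([ 0.522 ,  0.1224, -0.0006]), 0.43)]
scene phone [(array([0.5248, 0.1634, 0.0129]), 0.9)]
scene fixed_face [(array([0.5315, 0.213 , 0.017 ]), 0.87)]
scene slide_jaw [(array([ 0.5205,  0.1228, -0.0014]), 0.98)]
```

View pics/t3.png

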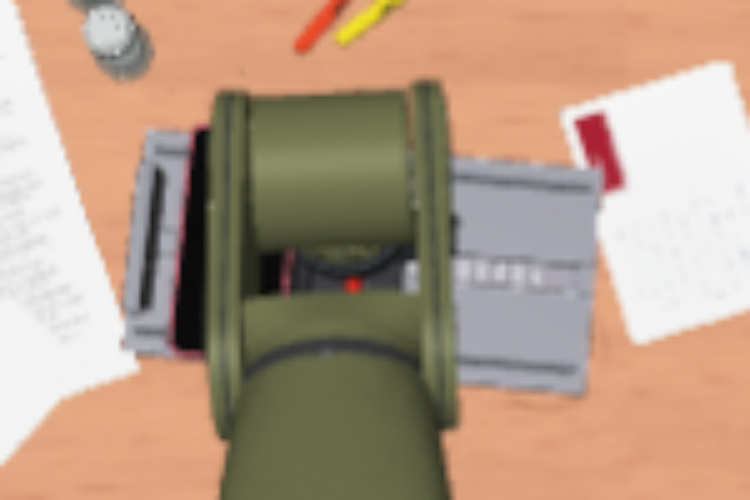

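The top crop shows the phone pushed along, its front edge at x≈180 and the fixed jaw's face at about x=162, so roughly 12 mm of gap remains. I'll continue gently.

```bash
python3 -m creep '[[0,0.2,0,0],[0.05,0.4,0,0],[0.05,0.6,0,0],[0.1,0.8,0,0]]'; for i in 1; do python3 -m creep '[[0,0.1,0,0],[0,0.1,0,0]]'|grep -E 'pos|force'; done;  python3 -m creep '[[0,0.1,0,0],[0,0.1,0,0]]'|grep -E 'pos|force'
```

```text
time_s: 11.5
tool_pos: [0.5194, 0.0877, 0.0577]
eef_rot: [3.138, -0.153, -0.004]
wrist_force: [-6.8, -2.3, -13.0]
opening: 0.104
finger_force: 59.3
tool_pos: [0.5195, 0.0889, 0.0577]
wrist_force: [-5.7, -1.0, -14.8]
finger_force: 59.1
tool_pos: [0.5196, 0.0899, 0.0577]
wrist_force: [-5.6, -2.2, -14.1]
finger_force: 59.1
```

```bash
python3 -m creep '[[-0.02,0.1,0,0],[-0.02,0.1,0,0]]'|grep -E 'pos|force';python3 -m creep '[[0,0.1,0,0],[0,0.1,0,0]]'|grep -E 'pos|wrist_force'
```

```text
tool_pos: [0.5196, 0.0909, 0.0577]
wrist_force: [-5.5, -2.1, -14.8]
finger_force: 59.1
tool_pos: [0.5197, 0.0917, 0.0578]
wrist_force: [-4.7, -2.1, -14.0]
```

Run:
```python
from h import *
for c in ["top","scene"]:
  im,d=vision.camera(c);cv2.imwrite(f"pics/{c}4.png",im)
  for l in ["phone","fixed_face","slide_jaw"]:
    print(c,l,[(np.round(o["xyz"],4),round(o["score"],2)) for o in spotter.place_of(c,l)[:1]])
im=cv2.imread("pics/scene4.png")
a=cv2.resize(im[180:260,180:300],None,fx=5,fy=5,interpolation=2)
im=cv2.imread("pics/top4.png")
b=cv2.resize(im[160:220,180:215],None,fx=6.667,fy=6.667,interpolation=2)[:400,:200]
cv2.imwrite("pics/c4.png",np.hstack([a,b]))
```

```text
top phone [(array([0.5295, 0.1772, 0.0161]), 0.57)]
top fixed_face [(array([0.5272, 0.2136, 0.0236]), 0.72)]
top slide_jaw [(array([ 0.5217,  0.1346, -0.0013]), 0.6)]
scene phone [(array([0.5265, 0.1726, 0.013 ]), 0.9)]
scene fixed_face [(array([0.5328, 0.2136, 0.0195]), 0.81)]
scene slide_jaw [(array([ 0.5193,  0.1324, -0.0012]), 0.95)]
```

View pics/c4.png

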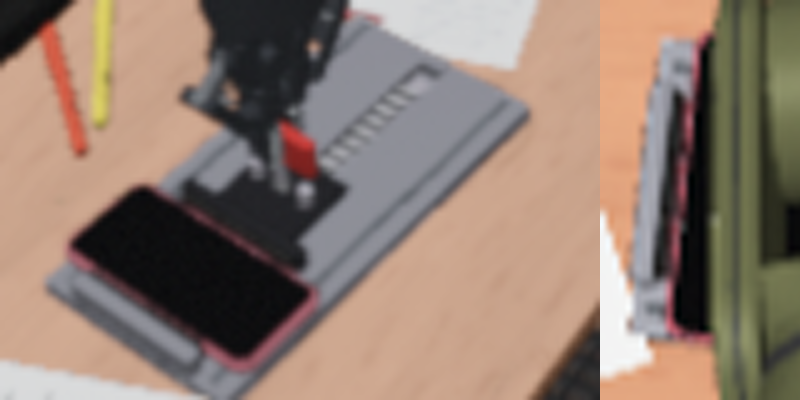

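The crop shows the phone nearly touching the fixed jaw, its front edge at about (170,310), with no force rise yet. I'll continue in 1 mm steps.

```bash
python3 -m creep '[[0,0.1,0,0],[0,0.1,0,0]]'|grep -E 'pos|wrist_force'
```

```text
tool_pos: [0.5198, 0.0927, 0.0578]
wrist_force: [-5.0, -2.4, -14.6]
```

```bash
python3 -m creep '[[0.01,0.1,0,0],[0.01,0.1,0,0]]'|grep -E 'pos|wrist_force'
```

```text
tool_pos: [0.5199, 0.0929, 0.0578]
wrist_force: [-5.4, -5.8, -15.3]
```

```bash
python3 -m creep '[[0.01,0.1,0,0],[0.01,0.1,0,0]]'|grep -E 'time|pos|wrist_force'
```

```text
time_s: 13.65
tool_pos: [0.5199, 0.0931, 0.0578]
wrist_force: [-5.4, -8.3, -13.9]
```

Contact: Fy rose from -2.3 to -8.3 N with the tool stopped at y=0.093, where flush is expected (83 mm of travel). I'll relieve the push and lower the bar.

```bash
python3 -m creep '[[-0.01,-0.15,0,0],[-0.01,-0.15,0,0],[-0.01,-0.15,-0.2,0],[-0.01,-0.15,-0.4,0],[-0.01,-0.15,-0.6,0],[-0.01,-0.15,-0.6,0]]'|grep -E 'time|pos|wrist_force'; python3 -m creep '[[0,0,-0.1,0],[0,0,-0.1,0]]'|grep -E 'time|pos|wrist_force'
```

```text
time_s: 14.4
tool_pos: [0.52, 0.0928, 0.0528]
wrist_force: [-9.0, -3.6, -7.0]
time_s: 14.65
tool_pos: [0.52, 0.0929, 0.0519]
wrist_force: [-9.2, -3.9, -7.7]
```

```bash
python3 -m creep '[[-0.05,0,-0.1,0],[-0.05,0,-0.1,0]]'|grep -E 'time|pos|wrist_force'; python3 -m creep '[[-0.05,0,-0.1,0],[-0.05,0,-0.1,0]]'|grep -E 'time|pos|wrist_force'
```

```text
time_s: 14.9
tool_pos: [0.52, 0.0929, 0.0512]
wrist_force: [-8.3, -4.3, -7.4]
time_s: 15.15
tool_pos: [0.5199, 0.0929, 0.0504]
wrist_force: [-6.9, -3.1, -6.9]
```

```bash
python3 -m creep '[[-0.05,0,-0.1,0],[-0.05,0,-0.1,0]]'|grep -E 'time|pos|wrist_force'
```

```text
time_s: 15.4
tool_pos: [0.5199, 0.0929, 0.0497]
wrist_force: [-6.3, -3.7, -7.9]
```

```bash
python3 -m creep '[[0,0,-0.1,0],[0,0,-0.1,0]]'|grep -E 'time|pos|wrist_force'
```

```text
time_s: 15.65
tool_pos: [0.5199, 0.0929, 0.0487]
wrist_force: [-5.3, -3.2, -6.5]
```

```bash
python3 -m creep '[[0,0,-0.1,0],[0,0,-0.2,0],[0,0,-0.2,0]]'|grep -E 'time|pos|wrist_force'
```

```text
time_s: 16.02
tool_pos: [0.5199, 0.0929, 0.0467]
wrist_force: [-6.5, -3.0, -6.4]
```

```bash
python3 -m creep '[[0,0,-0.1,0],[0,0,-0.2,0],[0,0,-0.2,0]]'|grep -E 'time|pos|wrist_force'
```

```text
time_s: 16.4
tool_pos: [0.5199, 0.0929, 0.0448]
wrist_force: [-6.0, -4.4, -6.7]
```

```bash
python3 -m creep '[[0,0,-0.1,0],[0,0,-0.1,0]]'|grep -E 'time|pos|wrist_force'
```

```text
time_s: 16.65
tool_pos: [0.5199, 0.0929, 0.0438]
wrist_force: [-6.0, -3.0, -6.3]
```

```bash
python3 -m creep '[[0,0,-0.1,0],[0,0,-0.1,0]]'|grep -E 'time|pos|wrist_force'
```

```text
time_s: 16.9
tool_pos: [0.52, 0.0929, 0.0436]
wrist_force: [-8.5, -4.4, -1.7]
```

The bar bottomed at the same TCP height as at the start (43.6 mm), with no easing back needed, so it fell straight into a notch. Releasing.

```bash
python3 -m creep '[[-0.05,-0.05,0,0],[-0.1,-0.05,0.03,0],[-0.1,-0.05,0.03,0]]'; python3 -m creep '[[0,0,0,0],[0,0,0,0],[0,0,0,0],[0,0,0,0],[0,0,0,0],[0,0,0,0]]' -1; python3 -m creep '[[0,0,2,0],[0,0,5,0],[0,0,9,0],[0,0,14,0],[0,0,14,0],[0,0,14,0]]'
python3 - <<'E'
from h import *
im,d=vision.camera("wrist");P=pts("wrist",d);cv2.imwrite("pics/w5.png",im);np.save("pics/w5.npy",P)
for l in ["phone","fixed_face","slide_jaw","bar_grip"]:
    print(l,[(np.round(o["xyz"],4),round(o["score"],2)) for o in spotter.place_of("wrist",l)[:1]])
b,g,rr=[im[...,i].astype(int) for i in range(3)]
m=(rr>110)&(g<70)&(b<80)&(P[...,2]>.055)&(P[...,2]<.085)
q=P[m];print(len(q),cv2.minAreaRect((q[:,:2]*1000).astype(np.float32)),np.percentile(q[:,2],[5,50,95]))
E
```

```text
time_s: 17.27
tool_pos: [0.5198, 0.0928, 0.0436]
eef_rot: [-3.137, 0.153, -0.006]
wrist_force: [-5.8, -1.6, -3.2]
opening: 0.102
finger_force: 60.7
time_s: 18.02
tool_pos: [0.5178, 0.0925, 0.0409]
eef_rot: [-3.138, 0.153, 0.0]
wrist_force: [0.4, -0.4, 0.4]
opening: 1.002
finger_force: 0.0
time_s: 18.77
tool_pos: [0.5175, 0.0925, 0.1806]
eef_rot: [3.138, -0.153, -0.001]
wrist_force: [-0.0, -0.7, -0.9]
opening: 1.002
finger_force: 0.0
phone [(array([0.5321, 0.1722, 0.0119]), 0.93)]
fixed_face [(array([0.5288, 0.2128, 0.0185]), 0.97)]
slide_jaw [(array([ 0.5215,  0.135 , -0.0012]), 0.96)]
bar_grip [(array([0.514 , 0.0918, 0.0556]), 0.94)]
889 ((519.0243530273438, 94.16915130615234), (9.488736152648926, 58.091697692871094), 84.49418640136719) [0.06601195 0.06861918 0.070091  ]
```

View pics/w5.png

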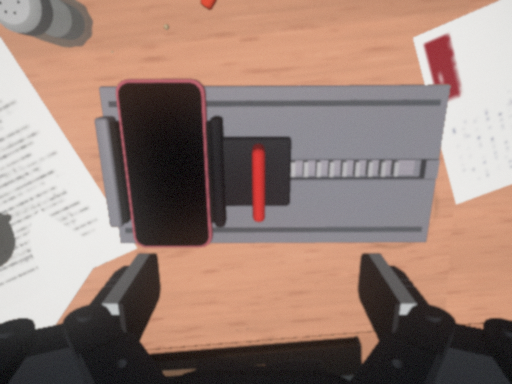

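The wrist view shows the phone (120–210, 80–245) sitting square between the fixed jaw at (112,175) and the sliding jaw at (216,175). The bar at (258,185) is fully down, with its top about 69 mm up against 70 mm at the start, and the gripper is clear.

```bash
python3 -c "
from cell import r
print(r.close_job())"
```

```text
the job is handed in; nothing more can be done
None
```

I handed the job in at about 19 s. The phone is flush against the fixed jaw after a push of about 6 N, and the bar dropped fully into a notch with no easing back needed. The gripper is clear, and I never went near the mug or the calculator.

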